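# Set the pressed photo blocks and pen cup out to cool

### The job

This batch has just come off the press: stand every photo block lying on the bench on its end, upright, one in each slot of the wooden cooling rack, pushed fully home, and turn the square pen cup over so that it stands mouth-up, wholly on the round cork trivet. Only when all of that is in place, throw the fan switch lever fully over, away from the side to which it leans now. Leave the mug, the tape roll and the ink bottle where they are.

Things in the scene. Friction and masses are not known exactly. Their poses are not given: they have to be found in the camera images.
- block1: white wooden photo block, a flat slab 110 x 56 x 20 mm (0.10 kg) with a picture on one face; starts lying flat on the bench. Origin at its centre; x along its 110 mm length, y along its 56 mm width, z its 20 mm thickness (out of the picture). May be absent (None from the start)
- block2: white wooden photo block, a flat slab 110 x 56 x 20 mm (0.10 kg) with a picture on one face; starts lying flat on the bench. Origin at its centre; x along its 110 mm length, y along its 56 mm width, z its 20 mm thickness (out of the picture). May be absent (None from the start)
- block3: white wooden photo block, a flat slab 110 x 56 x 20 mm (0.10 kg) with a picture on one face; starts lying flat on the bench. Origin at its centre; x along its 110 mm length, y along its 56 mm width, z its 20 mm thickness (out of the picture). May be absent (None from the start)
- block4: white wooden photo block, a flat slab 110 x 56 x 20 mm (0.10 kg) with a picture on one face; starts lying flat on the bench. Origin at its centre; x along its 110 mm length, y along its 56 mm width, z its 20 mm thickness (out of the picture). May be absent (None from the start)
- rack: wooden cooling rack, a fixed block 220 x 100 x 45 mm with four slots in a row along its x axis, 50 mm apart. Origin at the centre of its underside, z up
- rack_hole0 (a point): slot 1 of 4 of the rack (counted along rack +x): centre of its mouth, level with the rack's top, 45 mm above the bench. Axes as the rack's. The slot is 25 mm wide along x, 61 mm along y, 33 mm deep; a block fully home has its centre 22 mm above this point. Either end of the block may be down and the picture may face either way
- rack_hole1 (a point): slot 2 of 4 of the rack (counted along rack +x): centre of its mouth, level with the rack's top, 45 mm above the bench. Axes as the rack's. The slot is 25 mm wide along x, 61 mm along y, 33 mm deep; a block fully home has its centre 22 mm above this point. Either end of the block may be down and the picture may face either way
- rack_hole2 (a point): slot 3 of 4 of the rack (counted along rack +x): centre of its mouth, level with the rack's top, 45 mm above the bench. Axes as the rack's. The slot is 25 mm wide along x, 61 mm along y, 33 mm deep; a block fully home has its centre 22 mm above this point. Either end of the block may be down and the picture may face either way
- rack_hole3 (a point): slot 4 of 4 of the rack (counted along rack +x): centre of its mouth, level with the rack's top, 45 mm above the bench. Axes as the rack's. The slot is 25 mm wide along x, 61 mm along y, 33 mm deep; a block fully home has its centre 22 mm above this point. Either end of the block may be down and the picture may face either way
- cup: white square pen cup, 60 x 60 mm outside, 90 mm tall, 4 mm walls, 0.16 kg, one end closed; starts standing mouth-down. Origin at the centre of its open mouth; z points from the mouth to the closed end (up at the start, down when the cup is mouth-up); x and y are square to its sides
- cup_base (a point): centre of the outer face of the cup's closed end, 90 mm from its mouth
- trivet: round cork trivet, fixed, 140 mm across, 6 mm thick; origin at the centre of its underside
- fan_switch_base: fixed grey block of the cooling fan's switch, origin at the centre of its underside; the lever swings in its x-z plane
- fan_switch (a joint): lever of the fan switch: about 0 off, leaning to the base's -x; grows to 1.0 rad as the lever is pushed over to the base's +x; stays where it is left
- fan_switch_tip (a point): tip of the lever, which is 80 mm long
- mug: white mug 80 mm across, 95 mm tall, bystander; origin under its centre
- tape: roll of paper tape 100 mm across, 24 mm high, lying flat, bystander; origin under its centre
- ink: grey ink bottle 60 mm across, 150 mm tall, bystander; origin under its centre

How it is judged (in metres and radians):
On the way, in this order (a step that is already met when the one before it is completed fails the run):
1. every block stands fully home in a slot of the rack and the cup stands mouth-up on the trivet (((horizontal distance between block1 and rack_hole0 below 0.014 m and z of block1 in the frame of rack_hole0 between 0.015 and 0.028 m and angle between the x axis of block1 and the z axis of rack, either way round below 0.2 rad) or (horizontal distance between block1 and rack_hole1 below 0.014 m and z of block1 in the frame of rack_hole1 between 0.015 and 0.028 m and angle between the x axis of block1 and the z axis of rack, either way round below 0.2 rad) or (horizontal distance between block1 and rack_hole2 below 0.014 m and z of block1 in the frame of rack_hole2 between 0.015 and 0.028 m and angle between the x axis of block1 and the z axis of rack, either way round below 0.2 rad) or (horizontal distance between block1 and rack_hole3 below 0.014 m and z of block1 in the frame of rack_hole3 between 0.015 and 0.028 m and angle between the x axis of block1 and the z axis of rack, either way round below 0.2 rad)) and ((horizontal distance between block2 and rack_hole0 below 0.014 m and z of block2 in the frame of rack_hole0 between 0.015 and 0.028 m and angle between the x axis of block2 and the z axis of rack, either way round below 0.2 rad) or (horizontal distance between block2 and rack_hole1 below 0.014 m and z of block2 in the frame of rack_hole1 between 0.015 and 0.028 m and angle between the x axis of block2 and the z axis of rack, either way round below 0.2 rad) or (horizontal distance between block2 and rack_hole2 below 0.014 m and z of block2 in the frame of rack_hole2 between 0.015 and 0.028 m and angle between the x axis of block2 and the z axis of rack, either way round below 0.2 rad) or (horizontal distance between block2 and rack_hole3 below 0.014 m and z of block2 in the frame of rack_hole3 between 0.015 and 0.028 m and angle between the x axis of block2 and the z axis of rack, either way round below 0.2 rad)) and ((horizontal distance between block3 and rack_hole0 below 0.014 m and z of block3 in the frame of rack_hole0 between 0.015 and 0.028 m and angle between the x axis of block3 and the z axis of rack, either way round below 0.2 rad) or (horizontal distance between block3 and rack_hole1 below 0.014 m and z of block3 in the frame of rack_hole1 between 0.015 and 0.028 m and angle between the x axis of block3 and the z axis of rack, either way round below 0.2 rad) or (horizontal distance between block3 and rack_hole2 below 0.014 m and z of block3 in the frame of rack_hole2 between 0.015 and 0.028 m and angle between the x axis of block3 and the z axis of rack, either way round below 0.2 rad) or (horizontal distance between block3 and rack_hole3 below 0.014 m and z of block3 in the frame of rack_hole3 between 0.015 and 0.028 m and angle between the x axis of block3 and the z axis of rack, either way round below 0.2 rad)) and ((horizontal distance between block4 and rack_hole0 below 0.014 m and z of block4 in the frame of rack_hole0 between 0.015 and 0.028 m and angle between the x axis of block4 and the z axis of rack, either way round below 0.2 rad) or (horizontal distance between block4 and rack_hole1 below 0.014 m and z of block4 in the frame of rack_hole1 between 0.015 and 0.028 m and angle between the x axis of block4 and the z axis of rack, either way round below 0.2 rad) or (horizontal distance between block4 and rack_hole2 below 0.014 m and z of block4 in the frame of rack_hole2 between 0.015 and 0.028 m and angle between the x axis of block4 and the z axis of rack, either way round below 0.2 rad) or (horizontal distance between block4 and rack_hole3 below 0.014 m and z of block4 in the frame of rack_hole3 between 0.015 and 0.028 m and angle between the x axis of block4 and the z axis of rack, either way round below 0.2 rad)) and angle between cup's own z axis and vertical above 3 rad and horizontal distance between cup and trivet below 0.04 m and height (world z) of cup between 0.091 and 0.101 m), for 0.2 s.
2. then the fan switch lever is thrown over (value of joint fan_switch above 0.85 rad), for 0.2 s.
At the end, for the whole second after the job is handed in: Each block present: centre within 14 mm of a slot's axis and 15 to 28 mm above its mouth, within 0.2 rad of upright. Cup mouth-up (within 0.14 rad), standing on the trivet, within 40 mm of its centre. All at rest. Lever at 0.85 rad or more, thrown last (all of step 1 and linear speed of each of block1, block2, block3, block4, cup below 0.02 m/s and value of joint fan_switch above 0.85 rad); the robot touches nothing.
It fails at once if the mug is disturbed (moved over 30 mm) (distance of mug from where it was at the start of the episode above 0.03 m).
It fails at once if the tape is disturbed (moved over 30 mm) (distance of tape from where it was at the start of the episode above 0.03 m).
It fails at once if the ink is disturbed (moved over 30 mm) (distance of ink from where it was at the start of the episode above 0.03 m).
Of block1, block2, block3, block4 only 2 to 4 are there at a start; the rules pass over those that are not, and their reading is None.
At some moment in a run one of block1, block2, block3, block4, cup may be knocked a few centimetres aside while the robot is not near it.
Once in a run the grip may slacken for a moment while it holds something.
It also fails if it takes over 210 s, if anything falls off the work surface, if the arm or the gripper's body presses on something with over 40 N, if the wrist force passes 120 N, or if a joint passes its speed limit or range.

### The arm

A 6-joint arm with a two-finger parallel gripper is mounted at the origin on the work surface. World frame = base frame: x ahead of the robot, y to its left, z up, the work surface at z = 0. Lengths are in m, angles in degrees, forces in N, time in s.
With the tool pointing down it reaches from about 0.325 to 0.85 m from the base axis. Payload 15.5 kg.
Tool frame: the origin (TCP) lies at the very end of the fingers, on their centre line; the grasp point (between the pads) lies arm.grip_depth behind it (arm.grip_depth is the distance from the TCP to the grasp point, in m); z points along the fingers, y is the line along which they close (so a half turn about z gives the same grasp; the last joint's range is limited). The gripper opens to 91 mm and grips with 3 to 60 N. Pads are 32 mm wide; open, the fingers measure 118 mm over their backs; the gripper's body (76 mm by 178 mm) begins 60 mm behind the grasp point.
Start: joints at [-5.472, 28.281, 77.091, -0, 74.628, -5.472], TCP at [0.625, 0, 0.186] pointing down, gripper open.
Joint ranges: [-166.48, 166.48], [-47.26, 123.95], [12.59, 153.08], [-70.14, 250.14], [6.76, 159.57], [-176.63, 176.63]. Speed limits (degrees/s): [108.29, 108.29, 147.25, 172.46, 172.46, 172.46].

### API

Orientations are given as a 3x3 rotation matrix whose columns are the frame's x, y, z axes.
In Python, from rig import arm gives the robot as it stands. Calls block until the motion is done:
- arm.move_to(position, orientation): joint-space move of the TCP to a pose.
- arm.move_l(position, orientation=None, feed=0.15): straight line of the TCP; orientation=None keeps the orientation; feed is the mean speed in m/s.
- arm.move_joints(angles): joint-space move.
- arm.grip(opening): finger opening in m; the grip force is fixed at half the most; returns when the fingers have stopped.
- arm.sleep(seconds).
- arm.solve_ik(position, orientation): joint angles nearest the present ones, or None.
- arm.snapshot(name): name is "scene" or "side" or "wrist"; returns the picture (400x640x3 uint8, red, green, blue); there is no depth.
- arm.get_calibration(name): a dict with "intrinsics" (3x3 intrinsics, pixels), "cam_to_world" (4x4, takes a point from camera to world coordinates). Camera axes: x right, y down, z forward; pixel columns grow to the right and rows downward; lengths in m; the calibration is good to about 2 mm. A picture is of the moment at which its call begins: read the wrist's pose just before it. get_calibration takes no time and is no camera call; for the wrist camera it gives the pose at the moment of the call.
A pose or a line that the arm cannot do raises arm.Unreachable and nothing moves.
- arm.sign_off(): hands the job in; it is judged then, once.
Readings, each from a call of its own:
- arm.current_t(): time.
- arm.current_joint_positions(): joint angles.
- arm.current_dq(): joint speeds.
- arm.current_tau(): joint torques, N m.
- arm.current_ee_pos(): TCP position.
- arm.current_tool_rot(): TCP orientation.
- arm.current_force(): force on the tool from outside, world axes, zero at the start.
- arm.current_torque(): the same for the moment, N m.
- arm.current_width(): finger opening in m.
- arm.current_grasp_force(): force on a finger pad.
Only numpy, scipy, OpenCV 4.12 (cv2) and the standard library are available. Lean on these libraries where they do the work, as an engineer would, in place of code of your own. Each camera call takes 0.05 s, during which the arm holds its last target. There are 200 camera calls.

## Working session

There is one attempt and no reset: what is moved stays moved. The work goes in short steps, each a Python script; the robot and the scene stay as the last script left them, time stands still between calls to the robot, and variables do not carry over. Pictures are saved under pics/ and viewed, at most 18 in all, crops included, and the job is handed in when it is done.

```bash
ls; mkdir -p pics; python3 - <<'E'
from rig import arm
import cv2,numpy as np
for n in ["scene","side"]:
    im=arm.snapshot(n); cv2.imwrite(f"pics/{n}0.png",im[:,:,::-1])
    c=arm.get_calibration(n); print(n,np.round(c["intrinsics"],1).tolist(),np.round(c["cam_to_world"],3).tolist())
c=arm.get_calibration("wrist");print(np.round(c["cam_to_world"],3).tolist(),arm.grip_depth,np.round(arm.current_tool_rot(),3).tolist(),arm.current_t())
E
```

```text
pics
scene [[437.7, 0.0, 314.1], [0.0, 437.7, 195.7], [0.0, 0.0, 1.0]] [[0.322, 0.628, -0.708, 1.404], [0.947, -0.206, 0.248, -0.391], [0.01, -0.75, -0.661, 0.876], [0.0, 0.0, 0.0, 1.0]]
side [[516.8, 0.0, 317.5], [0.0, 516.8, 200.6], [0.0, 0.0, 1.0]] [[-0.827, -0.348, 0.442, -0.271], [-0.563, 0.505, -0.654, 1.101], [0.005, -0.789, -0.614, 1.189], [0.0, 0.0, 0.0, 1.0]]
[[1.0, 0.001, 0.001, 0.626], [0.001, -0.963, -0.271, 0.076], [0.0, 0.271, -0.963, 0.385], [0.0, 0.0, 0.0, 1.0]] 0.0188 [[-0.0, 1.0, -0.001], [1.0, 0.0, 0.0], [0.0, -0.001, -1.0]] 0.1
```

View pics/scene0.png

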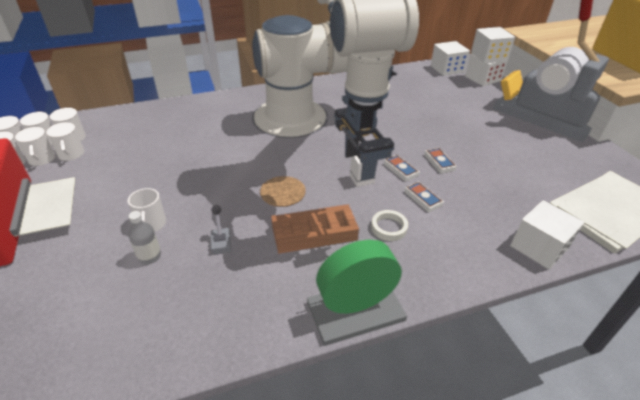

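View pics/side0.png

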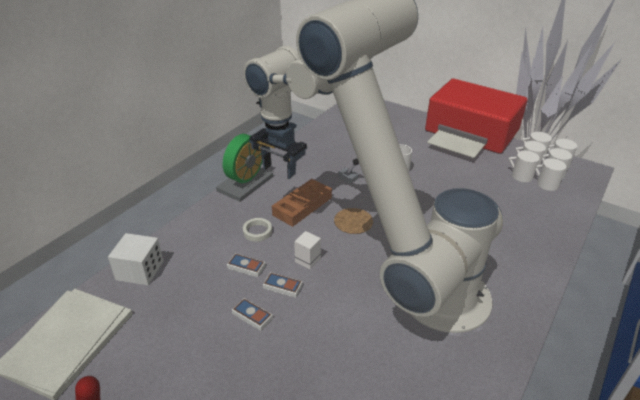

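The side view shows three blocks at (246,265), (283,284) and (252,314). The cup is at (307,248), tape at (258,230), rack at (302,200), trivet at (352,221). The switch and bystanders are in the scene view's left half. Next I'll get rough positions and wrist overviews.

```bash
cat > h.py <<'E'
from rig import arm
import cv2, numpy as np
def ray(cal,px,z):
    K,T=cal["intrinsics"],np.array(cal["cam_to_world"])
    px=np.atleast_2d(np.array(px,float)); d=np.c_[px,np.ones(len(px))]@np.linalg.inv(K).T@T[:3,:3].T
    o=T[:3,3]; return o+d*((z-o[2])/d[:,2])[:,None]
def R(z,x):
    z=np.array(z,float);z/=np.linalg.norm(z);x=np.array(x,float);x-=z*(x@z);x/=np.linalg.norm(x)
    return np.c_[x,np.cross(z,x),z]
def proj(cal,P):
    T=np.array(cal["cam_to_world"]);p=(np.atleast_2d(P)-T[:3,3])@T[:3,:3]@cal["intrinsics"].T
    return p[:,:2]/p[:,2:]
E
python3 - <<'E'
from h import *
s=arm.get_calibration("side");c=arm.get_calibration("scene")
print("blocks",ray(s,[(246,265),(283,284),(252,314)],.02).round(3).tolist())
print("cup",ray(s,[(307,240)],.09).round(3).tolist(),"tape",ray(s,[(258,228)],.02).round(3).tolist(),"triv",ray(s,[(352,221)],.006).round(3).tolist())
print("rack corners scene",ray(c,[(272,224),(277,249),(357,240),(352,207)],.045).round(3).tolist())
print("sw",ray(c,[(219,245)],.0).round(3).tolist(),"mug",ray(c,[(148,228),(147,258)],0.).round(3).tolist())
D=R([0,0,-1],[0,1,0])
n=0
for p in [(.5,.2,.36),(.52,-.1,.36),(.52,-.32,.36)]:
    for x in ([0,1,0],[0,-1,0]):
        q=arm.solve_ik(p,R([0,0,-1],x))
        if q is not None: break
    if q is None: print("no",p);continue
    arm.move_to(p,R([0,0,-1],x)); cal=arm.get_calibration("wrist"); im=arm.snapshot("wrist")
    cv2.imwrite(f"pics/w{n}.png",im[:,:,::-1]); np.savez(f"pics/w{n}.npz",**cal); n+=1
    print(p,x,np.round(cal["cam_to_world"],3)[:3,3],np.round(q,1))
print(cal["intrinsics"],arm.current_t())
cv2.imwrite("pics/ww.png",np.vstack([cv2.resize(cv2.imread(f"pics/w{i}.png"),(480,300)) for i in (0,1)]))
im=cv2.imread("pics/w0.png")
E
```

```text
blocks [[0.57, 0.259, 0.02], [0.424, 0.257, 0.02], [0.427, 0.4, 0.02]]
cup [[0.433, 0.116, 0.09]] tape [[0.653, 0.098, 0.02]] triv [[0.413, -0.132, 0.006]]
rack corners scene [[0.587, -0.223, 0.045], [0.677, -0.234, 0.045], [0.712, -0.03, 0.045], [0.592, 0.006, 0.045]]
sw [[0.575, -0.369, 0.0]] mug [[0.45, -0.545, 0.0], [0.562, -0.553, -0.0]]
(0.5, 0.2, 0.36) [0, 1, 0] [0.502 0.275 0.558] [15.4 14.  72.6 -0.  93.4 15.4]
(0.52, -0.1, 0.36) [0, 1, 0] [ 0.521 -0.024  0.56 ] [-17.3  13.2  73.8  -0.   93.1 -17.3]
(0.52, -0.32, 0.36) [0, 1, 0] [ 0.521 -0.243  0.56 ] [-37.2  20.9  62.7  -0.   96.5 -37.2]
[[292.8354277    0.         316.25430073]
 [  0.         292.8354277  197.34231836]
 [  0.           0.           1.        ]] 3.4083
```

```bash
python3 -c "
import cv2,numpy as np
cv2.imwrite('pics/ww.png',np.vstack([cv2.resize(cv2.imread(f'pics/w{i}.png')[:,100:560],(690,600))[:,:] [::1] for i in (0,)]))"
```

```text
(no output)
```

View pics/w0.png

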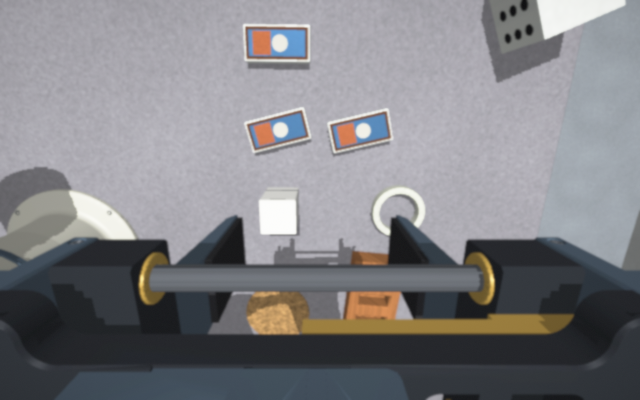

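View pics/w1.png

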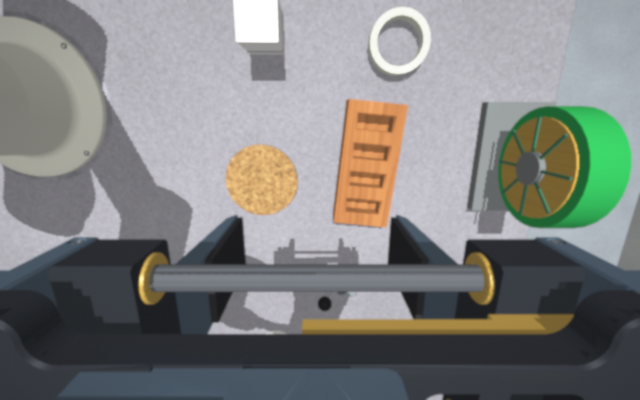

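View pics/w2.png

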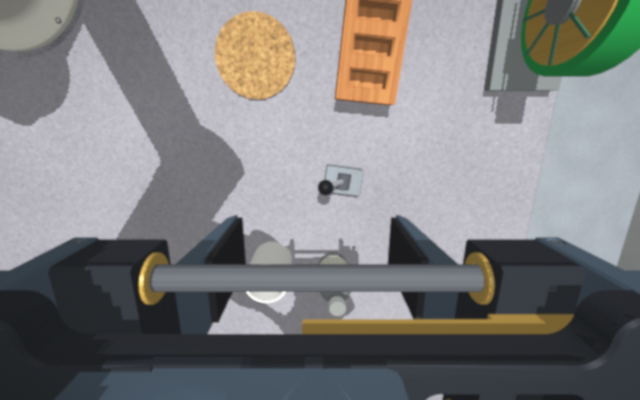

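w0 shows the blocks at (277,43), (279,129) and (360,130), and the cup at (279,213). w1 shows the rack with 4 empty slots around (370,165) and the trivet at (262,179). w2 shows the switch base at (343,180) with its ball tip at (326,187), plus the mug and ink at (267,265) and (334,280). Next is a nadir view of the rack and the measurements.

```bash
python3 - <<'E'
from h import *
def mask_blocks(im,cal,show=False):
    hsv=cv2.cvtColor(im,cv2.COLOR_BGR2HSV)
    m=((hsv[...,1]>90)&(hsv[...,2]>40)).astype(np.uint8)*255
    m[215:]=0; m=cv2.morphologyEx(m,cv2.MORPH_CLOSE,np.ones((15,15)))
    for c in cv2.findContours(m,cv2.RETR_EXTERNAL,cv2.CHAIN_APPROX_NONE)[0]:
        if cv2.contourArea(c)<600: continue
        w=ray(cal,c[:,0],.02)[:,:2]; r=cv2.minAreaRect((w*1000).astype(np.float32))
        print([np.round(a,1) for a in r], c[:,0].mean(0).round())
cal=dict(np.load("pics/w0.npz")); print("w0"); mask_blocks(cv2.imread("pics/w0.png"),cal)
p=(.64,-.2,.36); arm.move_to(p,R([0,0,-1],[0,1,0])); cal=arm.get_calibration("wrist"); im=arm.snapshot("wrist")[:,:,::-1].copy()
cv2.imwrite("pics/w3.png",im); np.savez("pics/w3.npz",**cal)
hsv=cv2.cvtColor(im,cv2.COLOR_BGR2HSV)
m=((hsv[...,0]<20)&(hsv[...,1]>90)&(hsv[...,2]>60)).astype(np.uint8)*255; m[213:]=0
print("rack")
for c in cv2.findContours(cv2.morphologyEx(m,cv2.MORPH_CLOSE,np.ones((5,5))),cv2.RETR_EXTERNAL,cv2.CHAIN_APPROX_NONE)[0]:
    if cv2.contourArea(c)<600: continue
    w=ray(cal,c[:,0],.045)[:,:2]; print([np.round(a,1) for a in cv2.minAreaRect((w*1000).astype(np.float32))],c[:,0].min(0),c[:,0].max(0))
cv2.imwrite("pics/w3z.png",cv2.resize(im[30:215,180:460],None,fx=2.8,fy=2.8,interpolation=cv2.INTER_CUBIC))
E
```

```text
w0
[array([580.1, 247. ]), array([92.7, 38.7]), np.float64(13.0)] [360. 131.]
[array([431.7, 248.4]), array([92.3, 38.4]), np.float64(13.7)] [277. 130.]
[array([434.9, 390.1]), array([39.1, 92.5]), np.float64(89.4)] [276.  43.]
rack
[array([ 431. , -144.3]), array([126.7, 126. ]), np.float64(85.6)] [156  88] [230 164]
[array([ 614.1, -111.9]), array([220.5,  99. ]), np.float64(84.3)] [268  33] [336 174]
```

View pics/w3z.png

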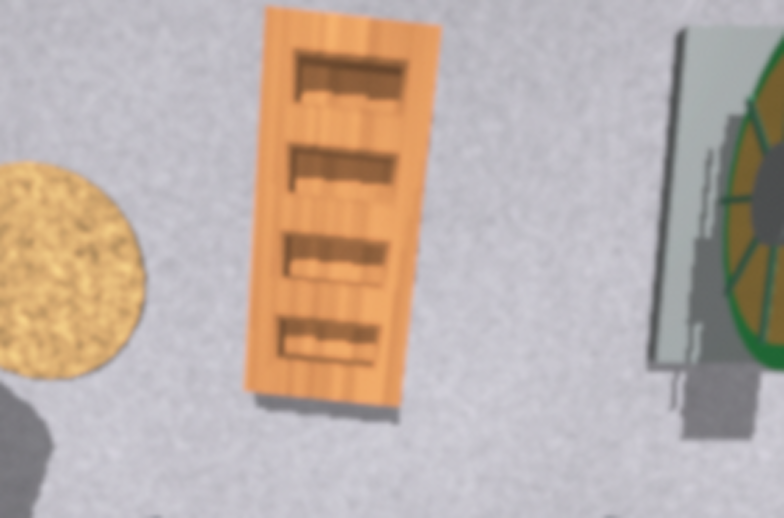

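The rack's top face fits 220.5×99 mm, centred at (614,-112), with all slots empty. I'll take the opposite-facing view to cancel any wrist-camera bias, measure the trivet, cup and switch, and check IK.

```bash
cat >> h.py <<'E'
def snap(p,x):
    arm.move_to(p,R([0,0,-1],x)); cal=arm.get_calibration("wrist"); im=arm.snapshot("wrist")[:,:,::-1].copy(); return im,cal
def rects(m,cal,z,amin=500,k=5):
    m=m.astype(np.uint8)*255; m[213:]=0; m=cv2.morphologyEx(m,cv2.MORPH_CLOSE,np.ones((k,k))); out=[]
    for c in cv2.findContours(m,cv2.RETR_EXTERNAL,cv2.CHAIN_APPROX_NONE)[0]:
        if cv2.contourArea(c)<amin: continue
        (cx,cy),(w,h),a=cv2.minAreaRect((ray(cal,c[:,0],z)[:,:2]*1000).astype(np.float32))
        if w<h: w,h,a=h,w,a-90
        out.append((round(cx,1),round(cy,1),round(w,1),round(h,1),round((a+90)%180-90,1),tuple(c[:,0].mean(0).round().astype(int))))
    return out
def orange(im):
    v=cv2.cvtColor(im,cv2.COLOR_BGR2HSV); return (v[...,0]<25)&(v[...,1]>90)&(v[...,2]>60)
def sat(im):
    v=cv2.cvtColor(im,cv2.COLOR_BGR2HSV); return (v[...,1]>90)&(v[...,2]>40)
PHI=np.radians(30)
Rt=np.array([[np.cos(PHI),0,-np.sin(PHI)],[0,-1,0],[-np.sin(PHI),0,-np.cos(PHI)]]); Rt[:,1]=np.cross(Rt[:,2],Rt[:,0])
UP=np.array([0,0,1.])
def lying(c,ang,s,t,zc=.010):   # held end e = s*(cos,sin)
    e=s*np.array([np.cos(ang),np.sin(ang),0]); B=np.c_[e,np.cross(UP,e),UP]
    return np.array([c[0],c[1],zc])+B@t, B@Rt
def standing(c,h,t):  # c: block centre, h: direction of lying-top face
    B=np.c_[UP,np.cross(h,UP),h]; return np.array(c)+B@t, B@Rt
E
python3 - <<'E'
from h import *
cal=dict(np.load("pics/w1.npz")); im=cv2.imread("pics/w1.png")
v=cv2.cvtColor(im,cv2.COLOR_BGR2HSV)
print("w1",rects(orange(im)&(np.arange(640)<305)[None],cal,.006))
im,cal=snap((.625,-.03,.36),[0,-1,0]); cv2.imwrite("pics/w4.png",im); np.savez("pics/w4.npz",**cal)
print("rack180",rects(orange(im),cal,.045), "trivet",rects(orange(im),cal,.006))
u=np.array([np.cos(np.radians(84.3)),np.sin(np.radians(84.3)),0]); rc=np.array([.614,-.112,0])
t=np.array([.025,0,.0005])
for nm,c,a in [("A",(.580,.247),13),("B",(.432,.2485),13.7),("C",(.435,.390),-.6)]:
    for s in (1,-1):
        P,Q=lying(c,np.radians(a),s,t); q=arm.solve_ik(P,Q); q2=arm.solve_ik(P+[0,0,.12],Q); print(nm,s,None if q is None else np.round(q), q2 is not None)
for k in (-75,-25,25):
    for s in (1,-1):
        c=rc+u*k/1000; 
        for z in (.067,.15):
            P,Q=standing([c[0],c[1],z],s*u,t); q=arm.solve_ik(P,Q); print(k,s,z,None if q is None else np.round(q))
E
```

```text
w1 [(415.2, -143.7, 135.4, 131.9, 0.1, (np.int64(261), np.int64(179)))]
rack180 [(898.4, -99.4, 173.9, 93.4, 88.9, (np.int64(160), np.int64(117))), (431.0, -143.6, 126.3, 126.2, -42.0, (np.int64(435), np.int64(91))), (614.3, -111.7, 219.9, 98.8, 84.3, (np.int64(324), np.int64(107)))] trivet [(919.1, -98.8, 187.1, 100.5, 88.9, (np.int64(160), np.int64(117))), (416.2, -146.3, 135.9, 135.8, -42.0, (np.int64(435), np.int64(91))), (613.5, -112.0, 236.6, 106.3, 84.3, (np.int64(324), np.int64(107)))]
A 1 [ 16.  59.  49.   2. 103.  93.] True
A -1 None True
B 1 [20. 49. 75.  3. 86. 95.] True
B -1 [ 30.  36. 135. 202.  22.  84.] True
C 1 [ 26.  52.  66.  13.  89. 114.] True
C -1 [ 53.  37. 114. -67.  26.  25.] True
-75 1 0.067 [   7.   51.   84.  -60.   78. -135.]
-75 1 0.15 [   7.   44.   83.  -58.   82. -142.]
-75 -1 0.067 [-46.  57.  64.  42. 103. -48.]
-75 -1 0.15 [-46.  51.  63.  44. 108. -43.]
-25 1 0.067 [  11.   51.   81.  -57.   81. -135.]
-25 1 0.15 [  11.   45.   80.  -56.   86. -142.]
-25 -1 0.067 [-43.  55.  69.  44.  99. -49.]
-25 -1 0.15 [-43.  49.  68.  45. 104. -44.]
25 1 0.067 [  15.   52.   78.  -54.   85. -136.]
25 1 0.15 [  15.   46.   77.  -54.   90. -142.]
25 -1 0.067 [-40.  54.  74.  46.  95. -49.]
25 -1 0.15 [-40.  48.  73.  46. 100. -44.]
```

```bash
cat >> h.py <<'E'
U=np.array([np.cos(np.radians(84.3)),np.sin(np.radians(84.3)),0]); RC=np.array([.6142,-.1118,0]); T=np.array([.025,0,.0005])
def pick(c,a,s=1):
    P,Q=lying(c,np.radians(a),s,T); arm.grip(.091)
    arm.move_to(P+[0,0,.12],Q); arm.move_l(P,feed=.12); arm.grip(0.04); print("width",arm.current_width(),arm.current_grasp_force())
    arm.move_l(P+[0,0,.2],feed=.2); print("lifted width",arm.current_width(),arm.current_grasp_force(),arm.current_t())
def over(k):
    c=RC+U*k/1000; P,Q=standing([c[0],c[1],.067+.14],U,T); arm.move_to(P,Q); arm.move_l(P-[0,0,.095],feed=.2); arm.sleep(.3); return P-[0,0,.14],Q
def descend(P0,off=(0,0)):
    P0=P0+np.array([off[0],off[1],0]); f0=arm.current_force()
    for dz in np.r_[np.arange(.042,.002,-.004),.001,-.001]:
        arm.move_l(P0+[0,0,dz],feed=.05); f=arm.current_force()-f0
        if abs(f[2])>12: break
    print("dz",round(dz,4),"f",np.round(f,1),"w",round(arm.current_width(),4)); return dz
E
python3 - <<'E'
from h import *
pick((.580,.247),13); P0,Q=over(-75)
print(arm.current_width(),np.round(arm.current_force(),1))
cv2.imwrite("pics/s1.png",np.hstack([arm.snapshot("scene")[120:300,220:420,::-1],arm.snapshot("side")[120:300,200:400,::-1]]).repeat(2,0).repeat(2,1))
E
```

```text
width 0.03982114423611709 0.0
lifted width 0.03993743283156938 0.0 12.0
0.0402695704127496 [0.4 0.9 0.3]
```

View pics/s1.png

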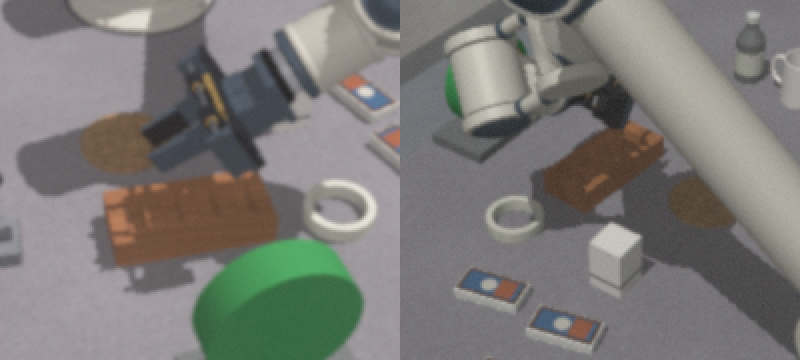

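The gripper came away empty. Crop shows only two blocks near their old places, so I'll look again.

```bash
python3 - <<'E'
from h import *
P=arm.current_ee_pos(); arm.move_l(P+[0,0,.12],feed=.3)
im,cal=snap((.5,.2,.36),[0,1,0]); print(rects(sat(im),cal,.02,k=15)); cv2.imwrite("pics/w5.png",im)
E
```

```text
[(580.2, 246.9, 92.8, 38.7, 13.0, (np.int64(360), np.int64(131))), (431.7, 248.2, 92.4, 38.4, 14.1, (np.int64(277), np.int64(130))), (434.9, 391.0, 100.4, 42.2, -2.8, (np.int64(276), np.int64(43)))]
```

View pics/w5.png

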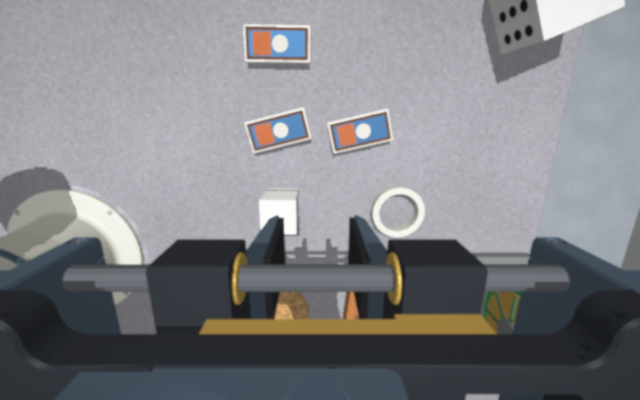

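Block A hasn't moved, so the fingers never touched it. I'll repeat the approach and check the pose reached.

```bash
python3 - <<'E'
from h import *
P,Q=lying((.580,.247),np.radians(13),1,T); arm.grip(.091)
arm.move_to(P+[0,0,.12],Q); arm.move_l(P,feed=.12)
print(P,np.round(arm.current_ee_pos(),4),np.round(Q,3).tolist(),np.round(arm.current_tool_rot(),3).tolist(),arm.current_width(),np.round(arm.current_force(),1))
side=arm.snapshot("side")[180:320,180:400,::-1];w=arm.snapshot("wrist")[:,:,::-1];sc=arm.snapshot("scene")[90:230,350:570,::-1]
cv2.imwrite("pics/s2.png",np.vstack([cv2.resize(np.hstack([side,sc]),(780,248)),cv2.resize(w[:,100:540],(780,340))]))
E
```

```text
[0.60435925 0.25262378 0.0105    ] [0.6049 0.2528 0.0113] [[0.844, 0.225, -0.487], [0.195, -0.974, -0.112], [-0.5, 0.0, -0.866]] [[0.845, 0.225, -0.486], [0.195, -0.974, -0.112], [-0.499, -0.0, -0.867]] 0.09111810587828494 [-0.1  1.3  0. ]
```

View pics/s2.png

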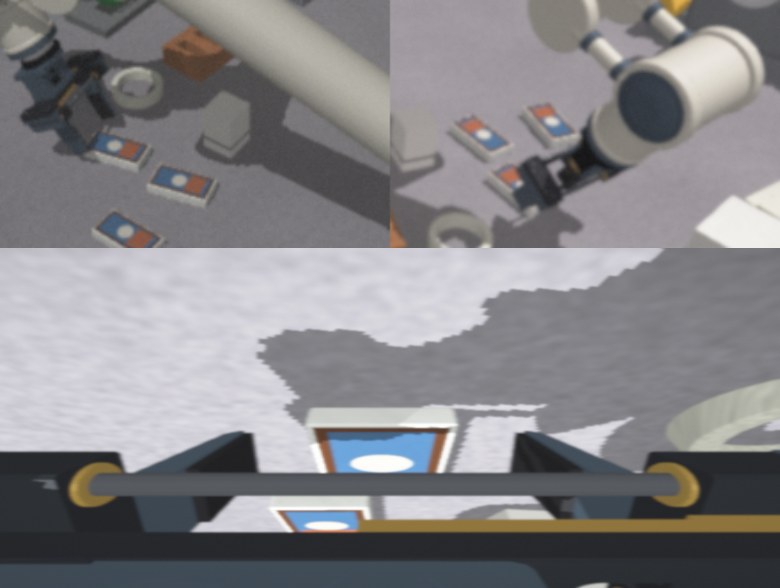

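The fingers do straddle block A (side view around (100,145)). Now I'll close slowly and watch.

```bash
python3 - <<'E'
from h import *
for w in (.07,.06,.054,.050):
    arm.grip(w); print(w,round(arm.current_width(),4),round(arm.current_grasp_force(),1),np.round(arm.current_force(),1),np.round(arm.current_ee_pos(),4))
w=arm.snapshot("wrist")[:,:,::-1]; cv2.imwrite("pics/s3.png",w[100:330,100:540])
E
```

```text
0.07 0.0703 0.0 [-0.8  0.5 -0.2] [0.6043 0.2526 0.0105]
0.06 0.0601 0.0 [-0.3 -0.8  0.3] [0.6044 0.2526 0.0105]
0.054 0.0542 0.0 [-1.3 -0.2  0.4] [0.6043 0.2526 0.0105]
0.05 0.0501 0.0 [-0.1  0.3  0.9] [0.6043 0.2526 0.0105]
```

View pics/s3.png

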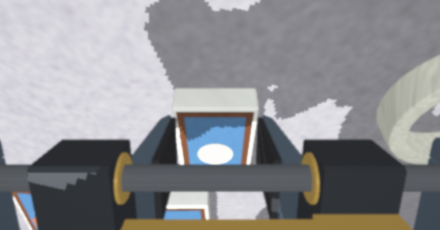

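```bash
python3 - <<'E'
from h import *
cal=arm.get_calibration("wrist"); p=arm.current_ee_pos();Q=arm.current_tool_rot()
y=Q[:,1];z=Q[:,2];x=Q[:,0];w=arm.current_width()/2
for nm,P in [("tip+",p+y*w),("tip-",p-y*w),("tip+ edge",p+y*w+x*.016),("tip- edge",p-y*w+x*.016),("back+",p+y*w+x*.016-z*.04),("back-",p-y*w+x*.016-z*.04)]: print(nm,(proj(cal,P)[0]-[100,100]).round(0))
e=np.array([np.cos(np.radians(13)),np.sin(np.radians(13)),0]);n=np.array([-e[1],e[0],0]);c=np.array([.580,.247,.02])
for s in(1,-1): print("block end",(proj(cal,c+e*.055+n*s*.028)[0]-[100,100]).round(0))
for cmd in (.03,.015,0):
    arm.grip(cmd); print(cmd,arm.current_width(),arm.current_grasp_force())
s=arm.snapshot("wrist")[100:330,100:540,::-1]
cv2.imwrite("pics/s4.png",s)
E
```

```text
tip+ [249. 125.]
tip- [180. 125.]
tip+ edge [250. 104.]
tip- edge [179. 104.]
back+ [257. 124.]
back- [171. 124.]
block end [170. 107.]
block end [258. 107.]
0.03 0.029666354463092116 0.0
0.015 0.015215642933584182 0.0
0 1.707292282826907e-05 0.0
```

View pics/s4.png

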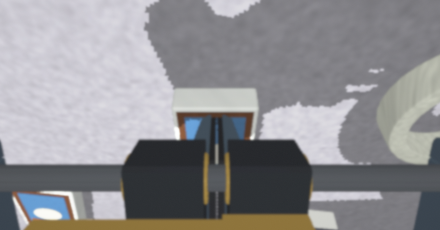

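Even fully closed, the fingers sit above the block. Their image position puts the tips about 34 mm short of the reported TCP. I'll check this with a guarded touch on free bench.

```bash
python3 - <<'E'
from h import *
arm.move_l(arm.current_ee_pos()+[0,0,.1],feed=.3)
Q=R([0,0,-1],[0,1,0]); arm.move_to((.52,.32,.05),Q); arm.move_l((.52,.32,.012),feed=.1); arm.sleep(.3); f0=arm.current_force()
for z in np.arange(.010,-.044,-.002):
    arm.move_l((.52,.32,z),feed=.04); f=arm.current_force()-f0
    if abs(f[2])>5: break
print("z",z,np.round(f,1),np.round(arm.current_ee_pos(),4)); arm.move_l((.52,.32,.15),feed=.3); print(arm.current_t())
E
```

```text
z -0.027999999999999997 [-0.2 -0.2  9.4] [ 0.5202  0.3201 -0.0275]
34.5
```

Contact came at z ≈ -0.0265, so the real fingertips lie about 26.5 mm behind the reported TCP along the tool axis. I'll compensate and retry block A.

```bash
cat >> h.py <<'E'
TIP=.0265; _l,_s=lying,standing
def lying(*a,**k): P,Q=_l(*a,**k); return P+TIP*Q[:,2],Q
def standing(*a,**k): P,Q=_s(*a,**k); return P+TIP*Q[:,2],Q
E
python3 - <<'E'
from h import *
pick((.580,.247),13)
if arm.current_grasp_force()>3:
    P0,Q=over(-75); print(arm.current_width(),np.round(arm.current_force(),1))
    w=arm.snapshot("wrist")[:,:,::-1]
    cv2.imwrite("pics/s5.png",np.vstack([np.hstack([arm.snapshot("scene")[120:300,220:420,::-1],arm.snapshot("side")[120:300,200:400,::-1]]),cv2.resize(w,(400,250))]).repeat(1,0))
E
```

```text
width 0.0558978727660029 29.963766038417816
lifted width 0.05559611891114261 29.961549639701843 39.9583
0.0559314555610753 [-0.1 -0.5 -0.8]
```

View pics/s5.png

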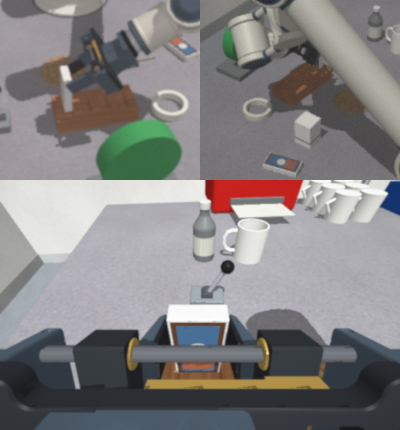

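Block A is held upright over the far slot at scene crop (67,88), and wrist view shows it square in the fingers. Lowering now.

```bash
cat >> h.py <<'E'
def slot(k):
    c=RC+U*k/1000; P,Q=standing([c[0],c[1],.067],U,T); return P,Q
def insert(k):
    P0,Q=slot(k)
    n=np.array([-U[1],U[0],0]); ok=False
    for a,b in [(0,0),(2,0),(-2,0),(0,2),(0,-2),(2,2),(-2,2),(2,-2),(-2,-2),(4,0),(-4,0)]:
        o=(U*a+n*b)/1000
        arm.move_l(P0+o+[0,0,.046],feed=.1); dz=descend(P0,o[:2])
        if dz<.008: ok=True; break
    return ok
def release(k):
    P0,Q=slot(k); arm.grip(.09); p=arm.current_ee_pos()
    arm.move_l(p-.07*Q[:,2],feed=.15); arm.move_l(arm.current_ee_pos()+[0,0,.12],feed=.3); print("t",arm.current_t())
E
python3 - <<'E'
from h import *
ok=insert(-75); print(ok)
if ok: release(-75)
E
```

```text
dz -0.001 f [-2.7  3.4 20.8] w 0.0555
True
t 49.775
```

```bash
cat >> h.py <<'E'
def blocks():
    im,cal=snap((.45,.2,.36),[0,1,0]); r=[b for b in rects(sat(im),cal,.02,k=15) if 85<b[2]<105 and 34<b[3]<46 and b[1]>50]; print("blocks",r); return r
def cuptop(z=.09,p=(.45,.05,.36)):
    im,cal=snap(p,[0,1,0]); v=cv2.cvtColor(im,cv2.COLOR_BGR2HSV)
    r=[rects((v[...,2]>t)&(v[...,1]<30),cal,z,amin=800) for t in (215,235)]; print("cup",r); return im,cal
E
python3 - <<'E'
from h import *
im,_=cuptop(); cv2.imwrite("pics/c0.png",im)
b=sorted(blocks(),key=lambda b:-b[1])[0]
pick((b[0]/1000,b[1]/1000),b[4])
if arm.current_grasp_force()>3:
    over(-25); print(arm.current_width(),arm.current_grasp_force())
    if arm.current_grasp_force()>3 and insert(-25): release(-25)
E
```

```text
cup [[(160.8, 33.8, 133.6, 44.4, 89.3, (np.int64(136), np.int64(175))), (435.5, 109.3, 62.1, 62.0, -89.4, (np.int64(306), np.int64(125))), (634.5, 98.9, 85.9, 85.8, 0.4, (np.int64(433), np.int64(132)))], [(160.9, 31.7, 129.0, 40.0, 89.9, (np.int64(137), np.int64(176))), (435.3, 109.1, 59.7, 59.0, 0.1, (np.int64(306), np.int64(126))), (634.3, 98.5, 83.9, 83.7, 65.8, (np.int64(433), np.int64(132)))]]
blocks [(432.8, 249.6, 94.8, 41.0, 14.0, (np.int64(306), np.int64(130))), (396.1, 418.6, 96.3, 44.8, -0.8, (np.int64(283), np.int64(25)))]
width 0.05562220904528951 29.993145167827606
lifted width 0.05566860429920563 29.992102682590485 57.5667
0.05563393109773008 29.992909133434296
dz -0.001 f [ 0.1  4.1 23.7] w 0.0559
t 67.6083
```

```bash
python3 - <<'E'
from h import *
b=sorted(blocks(),key=lambda b:-b[1])[0]
pick((b[0]/1000,b[1]/1000),b[4])
if arm.current_grasp_force()>3:
    over(25); print(arm.current_width(),arm.current_grasp_force())
    if arm.current_grasp_force()>3 and insert(25): release(25)
im,cal=snap((.625,-.03,.40),[0,-1,0]); a=arm.snapshot("scene")
cv2.imwrite("pics/s6.png",np.vstack([im[:215,160:520],a[110:300,140:500,::-1]]).repeat(1,0))
E
```

```text
blocks [(432.8, 249.5, 94.8, 40.1, 13.9, (np.int64(306), np.int64(130)))]
width 0.0556704818593189 29.996159970760345
lifted width 0.05580033044568602 29.99522566795349 74.625
0.055642479983336005 29.995840787887573
dz -0.001 f [-0.3  3.9 23.4] w 0.0557
t 84.3083
```

View pics/s6.png

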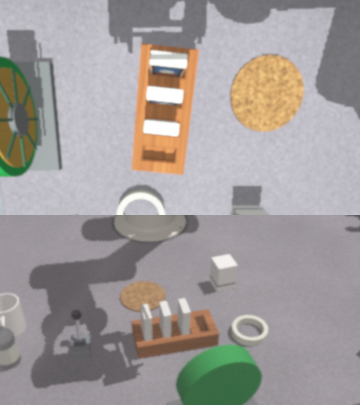

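All three blocks stand in slots: (167,60), (164,95), (161,128) in the wrist view. The trivet and cup are clear. The cup needs two quarter turns, laid down on its side and then regrasped at the mouth end, so I'll enumerate feasible poses.

```bash
cat >> h.py <<'E'
class Cup:
    ph=np.radians(45); Rt=np.array([[np.cos(ph),0,-np.sin(ph)],[0,-1,0],[-np.sin(ph),0,-np.cos(ph)]]); t=np.array([.015,0,-.010])
def cl(c,e,flip=1):
    B=np.c_[e,np.cross(UP,e),UP]; Q=B@Cup.Rt@np.diag([flip,flip,1]); return np.array(c)+B@Cup.t+TIP*Q[:,2],Q
def cs(c,h,flip=1):
    B=np.c_[UP,np.cross(h,UP),h]; Q=B@Cup.Rt@np.diag([flip,flip,1]); return np.array(c)+B@Cup.t+TIP*Q[:,2],Q
E
python3 - <<'E'
from h import *
import itertools
d=lambda a:np.array([np.cos(np.radians(a)),np.sin(np.radians(a)),0])
def best(f,*a):
    out=[]
    for fl in (1,-1):
        P,Q=f(*a,fl); q=arm.solve_ik(P,Q); q2=arm.solve_ik(P+[0,0,.12],Q)
        out.append(None if q is None or q2 is None else np.array(q))
    return out
S1=[(h,fl,q) for h in (0,90,180,270) for fl,q in zip((1,-1),best(cs,(.4353,.1092,.045),d(h))) if q is not None]
TR=[(h,fl,q) for h in range(45,316,15) for fl,q in zip((1,-1),best(cs,(.416,-.145,.0515),d(h))) if q is not None]
res=[]
for L in [(.5,.25),(.55,.25),(.5,.3),(.45,.28)]:
  for e in range(0,360,30):
    A=best(cl,(*L,.031),d(e)); Bq=best(cl,(*L,.030),d(e+180))
    for (h,fl,q) in S1:
        a=A[0 if fl==1 else 1]
        if a is None: continue
        for (h2,f2,q2) in TR:
            b=Bq[0 if f2==1 else 1]
            if b is None: continue
            res.append((np.abs(a-q).max()+np.abs(b-q2).max()+.3*np.abs(a-b).max(),L,e,h,fl,h2,f2,[x.round().tolist() for x in(q,a,b,q2)]))
res.sort(key=lambda r:r[0]); print(len(res)); [print(r) for r in res[:300:30]]
E
```

```text
8640
(np.float64(242.86991049954193), (0.55, 0.25), 120, 270, 1, 75, -1, [[-24.0, 41.0, 113.0, 49.0, 59.0, -63.0], [44.0, 51.0, 87.0, -49.0, 66.0, 44.0], [-3.0, 53.0, 80.0, 37.0, 79.0, -51.0], [3.0, 41.0, 109.0, -51.0, 60.0, 56.0]])
(np.float64(256.3036689285489), (0.5, 0.25), 300, 90, -1, 270, 1, [[33.0, 44.0, 98.0, -39.0, 71.0, 57.0], [-4.0, 51.0, 87.0, 38.0, 75.0, -55.0], [47.0, 49.0, 92.0, -48.0, 65.0, 49.0], [-49.0, 44.0, 97.0, 28.0, 78.0, -65.0]])
(np.float64(263.921171927831), (0.55, 0.25), 90, 270, 1, 90, -1, [[-24.0, 41.0, 113.0, 49.0, 59.0, -63.0], [39.0, 57.0, 67.0, -34.0, 88.0, 50.0], [-8.0, 48.0, 100.0, 57.0, 57.0, -51.0], [5.0, 40.0, 117.0, -65.0, 51.0, 60.0]])
(np.float64(274.44790143892146), (0.45, 0.28), 300, 90, -1, 210, 1, [[33.0, 44.0, 98.0, -39.0, 71.0, 57.0], [-1.0, 49.0, 95.0, 40.0, 69.0, -57.0], [52.0, 49.0, 93.0, -45.0, 67.0, 52.0], [-62.0, 40.0, 130.0, 78.0, 46.0, -76.0]])
(np.float64(282.39637591145976), (0.55, 0.25), 120, 0, 1, 180, -1, [[4.0, 50.0, 79.0, 3.0, 96.0, -87.0], [44.0, 51.0, 87.0, -49.0, 66.0, 44.0], [-3.0, 53.0, 80.0, 37.0, 79.0, -51.0], [-55.
[... 473 characters left out ...]
.0, -66.0]])
(np.float64(298.84440645908404), (0.5, 0.25), 300, 180, -1, 225, 1, [[14.0, 53.0, 150.0, 190.0, 68.0, 96.0], [-4.0, 51.0, 87.0, 38.0, 75.0, -55.0], [47.0, 49.0, 92.0, -48.0, 65.0, 49.0], [-61.0, 39.0, 121.0, 59.0, 53.0, -66.0]])
(np.float64(302.11584531470874), (0.55, 0.25), 240, 90, -1, 255, 1, [[33.0, 44.0, 98.0, -39.0, 71.0, 57.0], [-5.0, 46.0, 119.0, 99.0, 41.0, -69.0], [31.0, 62.0, 52.0, -21.0, 106.0, 63.0], [-53.0, 42.0, 104.0, 36.0, 70.0, -62.0]])
(np.float64(304.35890040275757), (0.55, 0.25), 60, 270, 1, 60, -1, [[-24.0, 41.0, 113.0, 49.0, 59.0, -63.0], [31.0, 62.0, 52.0, -21.0, 106.0, 62.0], [-5.0, 46.0, 119.0, 99.0, 41.0, -69.0], [0.0, 43.0, 101.0, -41.0, 69.0, 57.0]])
```

```bash
cat >> h.py <<'E'
d=lambda a:np.array([np.cos(np.radians(a)),np.sin(np.radians(a)),0])
E
python3 - <<'E'
from h import *
im,cal=cuptop(); v=cv2.cvtColor(im,cv2.COLOR_BGR2HSV)
r=[x for x in rects((v[...,2]>235)&(v[...,1]<30),cal,.09,amin=800) if 50<x[2]<70 and 50<x[3]<70][0]
arm.grip(.091); P,Q=cs((r[0]/1000,r[1]/1000,.045),d(270),1)
arm.move_to(P+[0,0,.12],Q); arm.move_l(P,feed=.12); arm.grip(.045); print(arm.current_width(),arm.current_grasp_force())
if arm.current_grasp_force()>3:
    arm.move_l(P+[0,0,.15],feed=.2)
    L=(.55,.25,.031); P,Q=cl(L,d(120),1); arm.move_to(P+[0,0,.14],Q); print(arm.current_width(),arm.current_grasp_force())
    arm.move_l(P+[0,0,.01],feed=.15); f0=arm.current_force(); 
    for z in (.006,.003,.001,-.001,-.003):
        arm.move_l(P+[0,0,z],feed=.04); f=arm.current_force()-f0
        if f[2]>4: break
    print(z,f.round(1)); arm.grip(.091); arm.move_l(arm.current_ee_pos()-.06*Q[:,2]+[0,0,.08],feed=.2)
    im,cal=snap((.53,.18,.36),[0,1,0]); v=cv2.cvtColor(im,cv2.COLOR_BGR2HSV)
    for t in (200,220,235): print(t,rects((v[...,2]>t)&(v[...,1]<30),cal,.06,amin=800))
    cv2.imwrite("pics/c1.png",im); print(arm.current_t())
E
```

```text
cup [[(161.0, 34.3, 133.7, 44.2, 89.2, (np.int64(136), np.int64(172))), (435.7, 109.2, 62.6, 62.1, 0.0, (np.int64(306), np.int64(125))), (634.3, 98.8, 86.7, 85.9, 0.0, (np.int64(433), np.int64(132)))], [(160.7, 31.5, 127.6, 40.3, -89.6, (np.int64(137), np.int64(176))), (435.6, 109.2, 60.2, 59.1, 0.0, (np.int64(306), np.int64(126))), (634.2, 98.9, 83.8, 82.8, 0.0, (np.int64(432), np.int64(132)))]]
0.0601623605345435 29.997487664222717
0.059924587648744664 29.997944869101048
-0.001 [-0.9  1.1  5.7]
200 [(117.9, 114.6, 77.4, 55.1, 0.1, (np.int64(80), np.int64(201))), (552.1, 249.5, 93.8, 63.7, -59.4, (np.int64(330), np.int64(118)))]
220 [(552.1, 249.7, 92.0, 61.5, -59.8, (np.int64(330), np.int64(118)))]
235 [(551.9, 249.6, 90.3, 60.1, -60.0, (np.int64(330), np.int64(118)))]
101.9333
```

View pics/c1.png

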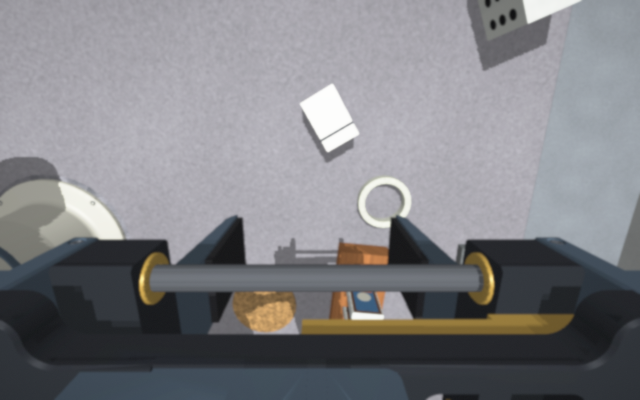

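The cup lies on its side at (330,118), with the mouth-end band towards the lower right as planned. Regrasping at the mouth end and standing it on the trivet.

```bash
python3 - <<'E'
from h import *
P,Q=cl((.552,.2496,.030),d(300),-1); arm.grip(.091)
arm.move_to(P+[0,0,.12],Q); arm.move_l(P,feed=.12); arm.grip(.045); print(arm.current_width(),arm.current_grasp_force())
if arm.current_grasp_force()>3:
    arm.move_l(P+[0,0,.18],feed=.2)
    P,Q=cs((.416,-.145,.0515),d(75),-1); arm.move_to(P+[0,0,.15],Q); print(arm.current_width(),arm.current_grasp_force())
    arm.move_l(P+[0,0,.012],feed=.15); f0=arm.current_force()
    for z in (.008,.005,.003,.001,-.001,-.003):
        arm.move_l(P+[0,0,z],feed=.04); f=arm.current_force()-f0
        if f[2]>4: break
    print(z,f.round(1),arm.current_width())
    if arm.current_grasp_force()>3:
        arm.grip(.091); arm.move_l(arm.current_ee_pos()-.07*Q[:,2],feed=.15); arm.move_l(arm.current_ee_pos()+[0,0,.12],feed=.2)
im,cal=snap((.5,-.3,.40),[0,1,0]); np.savez("pics/c2.npz",**cal); cv2.imwrite("pics/c2w.png",im)
a=arm.snapshot("scene")[100:290,130:450,::-1]
cv2.imwrite("pics/c2.png",np.vstack([im[:230,130:450],a]).repeat(1,0)); print(arm.current_t())
E
```

```text
0.05981332390828391 29.969382584095
0.0601228048979082 29.96558278799057
-0.001 [-3.   4.7 18.6] 0.06008354760056338
113.1
```

View pics/c2.png

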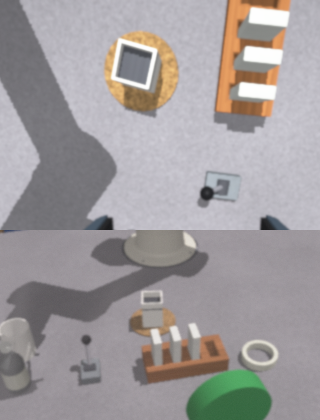

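The cup stands mouth-up on the trivet at (135,65), and the three blocks are in the rack. The lever ball is at (207,192) in the wrist crop. Next I'll check the tops numerically and triangulate the ball and base.

```bash
python3 - <<'E'
from h import *
im=cv2.imread("pics/c2w.png"); cal=dict(np.load("pics/c2.npz")); v=cv2.cvtColor(im,cv2.COLOR_BGR2HSV)
m=(v[...,2]>215)&(v[...,1]<30)
print("tops z.122",rects(m,cal,.122,amin=150,k=1)); print("cup z.096",rects(m&(np.arange(640)<330)[None],cal,.096,amin=150,k=7))
views=[(cal,im)]
im2,cal2=snap((.62,-.45,.36),[0,1,0]); cv2.imwrite("pics/w6.png",im2); views.append((cal2,im2))
im3=cv2.imread("pics/w2.png"); views.append((dict(np.load("pics/w2.npz")),im3))
O=[];D=[];B=[]
for c,i in views:
    g=i.max(2); dark=(g<50).astype(np.uint8); dark[213:]=0
    near=proj(c,[.56,-.37,.08])[0]
    n,l,st,ce=cv2.connectedComponentsWithStats(dark); k=[(np.linalg.norm(ce[j]-near),j) for j in range(1,n) if 25<st[j,4]<600]
    j=min(k)[1]; print(ce[j].round(1),st[j],near.round())
    o=np.array(c["cam_to_world"])[:3,3]; p=ray(c,ce[j],0)[0]; dd=(p-o)/np.linalg.norm(p-o); O.append(o);D.append(dd)
A=sum(np.eye(3)-np.outer(x,x) for x in D); b=sum((np.eye(3)-np.outer(x,x))@o for x,o in zip(D,O)); X=np.linalg.solve(A,b); print("ball",X.round(4),[np.linalg.norm(np.cross(X-o,x)).round(4) for o,x in zip(O,D)])
pp=proj(cal2,[.575,-.37,.03])[0].astype(int); print(pp); y,x=max(pp[1]-50,0),pp[0]-70
cv2.imwrite("pics/w6z.png",cv2.resize(im2[y:y+100,x:x+140],None,fx=5,fy=5,interpolation=cv2.INTER_CUBIC)); print(x,y)
E
```

```text
tops z.122 [(609.2, -187.2, 57.4, 20.2, -5.7, (np.int64(387), np.int64(91))), (614.4, -137.2, 57.0, 19.9, -5.6, (np.int64(393), np.int64(55))), (421.6, -149.8, 58.6, 58.6, -14.9, (np.int64(263), np.int64(63))), (619.0, -87.2, 56.5, 19.2, -5.5, (np.int64(399), np.int64(17)))]
cup z.096 [(417.2, -145.7, 61.8, 61.8, -14.9, (np.int64(263), np.int64(63)))]
[336.5 193.3] [332 188  11  11  74] [349. 198.]
[260.4 104.1] [254  97  14  14 119] [277. 113.]
[325.3 187.7] [320 182  12  12  95] [339. 193.]
ball [ 0.5369 -0.3576  0.0936] [np.float64(0.0002), np.float64(0.0001), np.float64(0.0002)]
[289 112]
219 62
```

View pics/w6z.png

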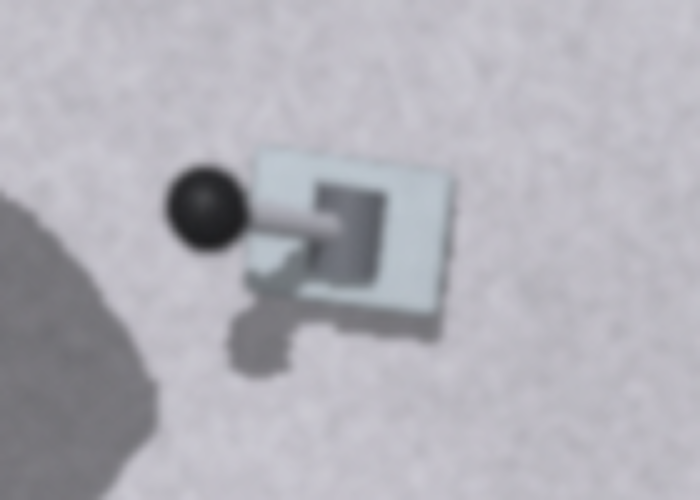

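Block tops measure about 57×20 mm at the right height and centres, and the cup is about 1 mm from the trivet centre, so step 1 is met. The ball is at (0.537,-0.358,0.094), leaning towards world -x from the base centre at zoom (350,231). Now the lever push.

```bash
python3 - <<'E'
from h import *
cal=arm.get_calibration("wrist"); pv=ray(cal,[(219+350/5,62+231/5)],.028)[0]; ball=np.array([.5369,-.3576,.0936])
c=ray(cal,[(219+258/5,62+148/5),(219+455/5,62+175/5)],.025); dv=c[1]-c[0]; dv/=np.linalg.norm(dv); print("pivot",pv.round(4),"dir",dv.round(3),"ball off",(ball-pv).round(4))
u=np.array([dv[0],dv[1],0]); u/=np.linalg.norm(u)
Q=R([0,0,-1],np.array([-u[1],u[0],0]))   # closing line along u
if arm.solve_ik(ball,Q) is None: Q=R([0,0,-1],np.array([u[1],-u[0],0]))
arm.grip(0.0)
def P(s,z): p=pv+u*s; return np.array([p[0],p[1],z-TIP])
s0=(ball-pv)@u; print("s0",s0)
arm.move_to(P(s0-.075,.18),Q); arm.move_l(P(s0-.075,.078),feed=.15); arm.sleep(.2); f0=arm.current_force()
for s in np.arange(s0-.07,.07,.004):
    arm.move_l(P(s,.078 if s<.0 else .072),feed=.06); f=arm.current_force()-f0
    if abs(f@u)>20: break
print("s",s.round(3),f.round(1))
a=arm.snapshot("scene")
arm.move_l(P(s-.03,.078),feed=.1); arm.move_l(P(s-.06,.20),feed=.2)
im,cal=snap((.62,-.45,.36),[0,1,0]); b=proj(cal,[.575,-.37,.03])[0].astype(int)
cv2.imwrite("pics/sw.png",np.vstack([cv2.resize(im[60:200,b[0]-80:b[0]+80],(480,420)),cv2.resize(arm.snapshot("scene")[170:220,180:260,::-1],(480,300))])[:600]); print(arm.current_t(),b)
dark=(im.max(2)<50).astype(np.uint8); dark[213:]=0; n,l,st,ce=cv2.connectedComponentsWithStats(dark)
for j in range(1,n):
    if 25<st[j,4]<600:
        w=ray(cal,ce[j],ball[2])[0]; print(ce[j].round(),w.round(3),"s",((w-pv)@u).round(4))
E
```

```text
pivot [ 0.5744 -0.3622  0.028 ] dir [ 0.992 -0.127  0.   ] ball off [-0.0375  0.0046  0.0656]
s0 -0.037805006334565176
s 0.016 [-30.9   1.4  14.9]
127.7417 [289 112]
[309. 111.] [ 0.61  -0.367  0.094] s 0.0358
```

View pics/sw.png

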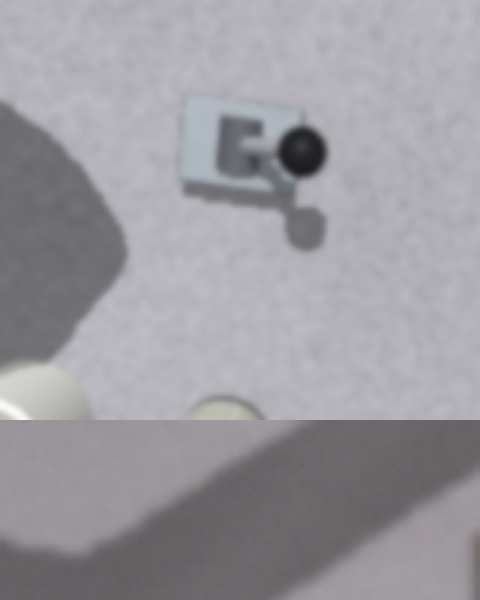

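The lever has swung to +36 mm from -38 mm and hit its end stop (about 1.0 rad). I'll do one last numeric check of the blocks and cup, then hand in.

```bash
python3 - <<'E'
from h import *
im,cal=snap((.5,-.3,.40),[0,1,0]); v=cv2.cvtColor(im,cv2.COLOR_BGR2HSV); m=(v[...,2]>215)&(v[...,1]<30)
r=rects(m,cal,.122,amin=150,k=1); print([x[:5] for x in r])
if sum(54<x[2]<60 and 17<x[3]<23 for x in r)==3 and any(abs(x[0]-421)<5 and abs(x[1]+150)<5 for x in r): print(arm.sign_off(),arm.current_t())
E
```

```text
[(609.1, -187.5, 56.3, 19.5, -5.8), (614.3, -137.5, 55.9, 19.4, -5.3), (421.7, -150.0, 58.2, 58.2, -14.8), (619.0, -87.4, 56.2, 18.9, -5.5)]
the job is handed in; nothing more can be done
the job is handed in; nothing more can be done
```

The job is handed in: all three blocks found stand fully home in the rack, the cup is mouth-up on the trivet, and the lever was thrown last against its stop. No verdict came back after sign-off.

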